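# Clamp a swatch block in the draw-up press

## Task

Push the leather swatch block gently all the way back on the press's platen until its end sits square against the back stop, then wind the handwheel anticlockwise so that the rising spindle draws the platen up and clamps the block firmly under the sprung pad: the pad should be pushed in by about 2.5 mm (a squeeze of about 25 N; under 12 N is too loose and 45 N crushes it). Let go of the wheel with the block still clamped, and leave the other things on the desk where they are.

Things in the scene. Friction and masses are not known exactly. Their poses are not given: they have to be found in the camera images.
- press: Fixed grey bench press: base plate 155 x 100 x 12 mm, 181 mm high to the wheel's top. Origin on the spindle axis at desk height. x points from the open front to the back stop, z up, y across. A grey arm (x from -20 to 50 mm, y +-28 mm, underside 86 mm, top 115 mm, its brass boss 120 mm above the desk) overhangs the platen and carries the sprung pad below it.
- press_platen: Steel carriage that rides up with the spindle without turning. Flat platen, 101 x 100 x 12 mm; origin in its top face on the spindle axis, 34 mm above the desk at the start; axes as the press; it reaches from x = -88 to +13 mm. Two 10 mm tie rods (x = 0, y = +-42 mm) join it to a crossbar 18 x 102 mm, whose top is 103 mm above the platen face. Rises up to 29 mm.
- wheel_center (a point): Centre, half-way up, of the rim of the black handwheel on the spindle's top: round rim 56 mm across, 12 mm high; 175 mm above the desk at the start. Nothing lies beside it; crossbar and nut heads end 32 mm below. Anticlockwise from above raises wheel and platen together, 5.73 mm per rad, 5.2 rad in all. Needs 0.3 N m to turn, plus 0.0057 N m per newton of clamping. Stays where left.
- press_home (a point): The place where the block's centre belongs when pushed home (fixed to the press at x = -30 mm, 40.5 mm above the desk; axes as the press).
- block_center (a point): Centre of the riveted brown leather swatch block: 46 mm wide (x), 90 mm long (y), 13 mm thick (z); flat, rigid, 0.07 kg. It lies on the platen, its long side along the press's x axis within 0.1 rad, sticking 20 to 35 mm too far out at the front.
- swatch_block: The same swatch block; origin at the centre of its underside, axes as block_center.
- glue_bottle: Bystander: white glue bottle with pointed blue cap, 48 mm across, 141 mm high, origin at the centre of its underside.
- tape_roll: Bystander: roll of tape lying flat, 90 mm across, 18 mm high, origin at the centre of its underside.
- tin_wax: Bystander: round tin with lid, 70 mm across, 36 mm high, origin at the centre of its underside.
- pad_place (a point): Point on the spindle axis, fixed to the press 64 mm above the desk (does not move with the pad). The round pad, 28 mm across, faces down here, on a spring of 10 N per mm with 7 mm travel and no preload. Its resting height was set by hand: the underside is anywhere from 8 mm below to 4 mm above this point and is not measured.
- press_stop: The press's upright back stop, 60 mm wide, fixed; origin 12 mm above the desk in the middle of its flat front face, at x = +15 mm of the press; axes as the press.

How it is judged:
On the way:
1. the block is pushed home: its end within 3.5 mm of the back stop, square to it, and not clamped yet (x of block_center in the frame of press above -0.0335 m and y of block_center in the frame of press between -0.012 and 0.012 m and angle between the y axis of block_center and the x axis of press, either way round below 0.14 rad and contact force between swatch_block and press_platen below 8 N), for 0.2 s.
At the end, for the whole second after the job is handed in: The block is home (its centre no more than 4.5 mm short of press_home along the press's x, within 12 mm across, square within 0.14 rad), the platen presses it up against the pad with 12 to 45 N and stands still (x of block_center in the frame of press above -0.0345 m and y of block_center in the frame of press between -0.012 and 0.012 m and angle between the y axis of block_center and the x axis of press, either way round below 0.14 rad and contact force between swatch_block and press_platen between 12 and 45 N and linear speed of press_platen below 0.004 m/s); the robot touches nothing.
It fails at once if the block is squeezed with more than 45 N (contact force between swatch_block and press_platen above 45 N).
It fails at once if the block is rammed against the back stop with more than 45 N (contact force between swatch_block and press_stop above 45 N).
It fails at once if the glue bottle is shifted by more than 20 mm (distance of glue_bottle from where it was at the start of the episode above 0.02 m).
It fails at once if the tape roll is shifted by more than 20 mm (distance of tape_roll from where it was at the start of the episode above 0.02 m).
It fails at once if the tin wax is shifted by more than 20 mm (distance of tin_wax from where it was at the start of the episode above 0.02 m).
It also fails if it takes over 67 s, if anything falls off the work surface, if the arm or the gripper's body presses on something with over 40 N, if the wrist force passes 120 N, or if a joint passes its speed limit or range.

## Robot

A 7-joint arm with a two-finger parallel gripper is mounted at the origin on the work surface; the furniture and walls round the work are solid. World frame = base frame: x ahead of the robot, y to its left, z up, the work surface at z = 0. Lengths are in m, angles in rad, forces in N, time in s.
With the tool pointing down it reaches from about 0.425 to 0.875 m from the base axis. Payload 9.9 kg.
Tool frame: the origin (TCP) lies midway between the tips of the shut fingers; the grasp point (between the pads) lies 19 mm behind it; z points along the fingers, y is the direction in which the jaws open and shut (so a half turn about z gives the same grasp; the last joint's range is limited). The gripper opens to 85 mm and grips with 20 to 120 N. Pads are 22 mm wide; open, the fingers measure 114 mm over their backs; the gripper's body (76 mm by 85 mm) begins 54 mm behind the grasp point. The pads swing forward as they close: fully open they stand 13 mm farther back than shut.
Start: joints at [-1.418, 0.576, 0.025, 1.437, -0.015, 1.129, -0.057], TCP at [0.158, 0.656, 0.192] pointing down, gripper open.
Joint ranges: [-2.76, 2.76], [-0.34, 2.15], [-1.52, 1.57], [0.19, 2.46], [-1.09, 4.23], [0.17, 1.99], [-2.82, 2.82]. Speed limits (rad/s): [2.22, 2.22, 3.01, 3.01, 3.14, 3.14, 3.14].

## Interface

Orientations are given as a 3x3 rotation matrix whose columns are the frame's x, y, z axes.
In Python, from cell import manip gives the robot as it stands.
- The arm moves only by the tool servo_tool, never from a script. Its arguments are lists of equal length, an entry for each row: "slide": the shift along the world's x, y, z in cm, a list of three; "dr": the turn, a rotation vector about the world's x, y, z in degrees, a list of three; "fingers": the finger opening in cm, from 0 to 8.54. A call has 1 to 20 rows; each row shifts and turns the commanded pose from where the row before left it; what a row does not reach is not made up. A row lasts 1/12 s, in which the tool goes at most 41.7 mm and 7.16 degrees, less where a joint would pass 70% of its speed; a pose out of reach is approached as far as the arm can. A call is refused whole if a number of a shift passes 4.17 or a number of a turn 7.16, either way. A call with a gripper value outside its range is refused whole. The fingers move at their own pace and stop on an object; "grip_force" is the grip in N (left out, the last holds). Time passes only in rows, so rows that do not move let the fingers close. It gives the time, the measured TCP pose, the force and the opening at its end, in the units of the state.
- manip.observe(): the state, without advancing time (a new reading comes with each control period).
- manip.get_image(name): name is "side" or "top" or "wrist"; returns a dict with "color" (480x640x3 uint8, red, green, blue), "intrinsics" (3x3 intrinsics, pixels), "dist" ([k1, k2, p1, p2, k3] as OpenCV has them; the pictures are not rectified), "T" (4x4, takes a point from camera to world coordinates). Camera axes: x right, y up, looking along -z (the intrinsics and any distortion apply to the point x, -y, -z); pixel columns grow to the right and rows downward; lengths in m; the calibration is good to about 2 mm. A picture is of the moment at which its call begins. There is no depth.
- manip.close_job(): hands the job in, once; it reports no verdict.
The state is a dict: "time": time; "qpos": joint angles; "joint_velocities": joint speeds; "effort": joint torques, N m; "eef_pos": TCP position; "ee_rot": TCP orientation; "force": force on the tool from outside, world axes, zero at the start; "ft_torque": the same for the moment, N m; "grip_width": finger opening in m.
Only numpy, scipy, OpenCV 4.12 (cv2) and the standard library are available. Lean on these libraries where they do the work, as an engineer would, in place of code of your own. Each camera call takes 0.05 s, during which the arm holds its last target.

## Working session

There is one attempt and no reset: what is moved stays moved. The work goes in short steps, Python scripts to look and compute and a tool call to move; the robot and the scene stay as the last step left them, time stands still between calls to the robot, and variables do not carry over. Pictures are saved under pics/ and viewed, and the job is handed in when it is done.

Besides the shell and the picture viewer there is one more tool, called after "Request:" as name(argument=value, ...) on one line, values as JSON. servo_tool: Moves the arm, as the interface text tells. Its arguments: {"type":"object","properties":{"slide":{"type":"array"},"dr":{"type":"array"},"fingers":{"type":"array"},"grip_force":{"type":"number"}},"required":["slide","dr","fingers"]}

```bash
ls; mkdir -p pics; python3 - <<'E'
from cell import manip
import cv2
print(manip.observe())
for n in ["side","top","wrist"]:
    im=manip.get_image(n); cv2.imwrite(f"pics/{n}0.png",im["color"][:,:,::-1]); print(n,im["intrinsics"],im["dist"],im["T"])
E
```

```text
pics
{'time': 0.0, 'qpos': array([-1.41780484,  0.57653386,  0.02486409,  1.43789797, -0.0150369 ,
        1.12895978, -0.0564881 ]), 'joint_velocities': array([ 0.00083767,  0.00065034,  0.00090325,  0.00097038,  0.00024174,
        0.00129283, -0.00083368]), 'effort': array([-2.79126652e-04, -7.65765095e+01,  2.24986777e+00, -2.85960245e+01,
        1.51649531e-02,  1.29262000e-02,  1.05428251e-05]), 'eef_pos': array([0.15822347, 0.65568212, 0.19134549]), 'ee_rot': array([[-9.72098833e-01,  2.34571432e-01, -3.18369897e-04],
       [ 2.34571640e-01,  9.72097547e-01, -1.58261811e-03],
       [-6.17504004e-05, -1.61314177e-03, -9.99998697e-01]]), 'force': array([ 0.10150328,  0.06546769, -0.15246237]), 'ft_torque': array([ 0.00226647,  0.01021177, -0.04759347]), 'grip_width': 0.08542679212749546}
side [[446.68601619   0.         317.026622  ]
 [  0.         446.68601619 241.83747515]
 [  0.           0.           1.        ]] [-0.10091793  0.          0.          0.          0.        ] [[ 0.94174522  0.19969115 -0.27062776  0.15966157]
 [-0.3362884   0.54687748 -0.76670407 -0.6634317
[... 262 characters left out ...]
 0.          0.          0.        ] [[ 1.22730736e-02  9.98750974e-01 -4.84341140e-02  3.42871704e-01]
 [-9.99924657e-01  1.22475446e-02 -8.23837449e-04  2.14306326e-02]
 [-2.29609483e-04  4.84405758e-02  9.98826040e-01  1.40153045e+00]
 [ 0.00000000e+00  0.00000000e+00  0.00000000e+00  1.00000000e+00]]
wrist [[431.30108924   0.         323.0122264 ]
 [  0.         431.30108924 239.17469049]
 [  0.           0.           1.        ]] [0.02184638 0.         0.         0.         0.        ] [[ 0.23451045 -0.93676395 -0.25976555  0.09195111]
 [ 0.97211143  0.22541755  0.06470163  0.67222109]
 [-0.00205444 -0.26769427  0.96350172  0.37335848]
 [ 0.          0.          0.          1.        ]]
```

View pics/side0.png

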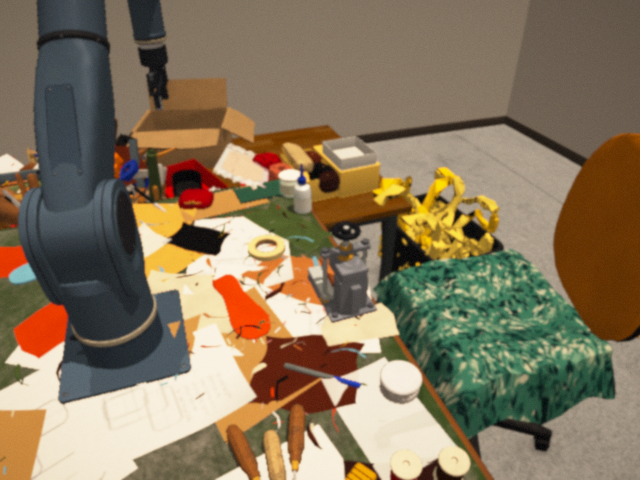

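View pics/top0.png

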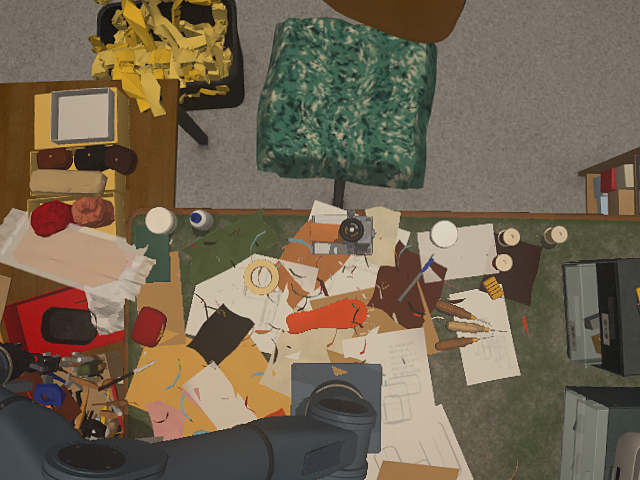

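View pics/wrist0.png

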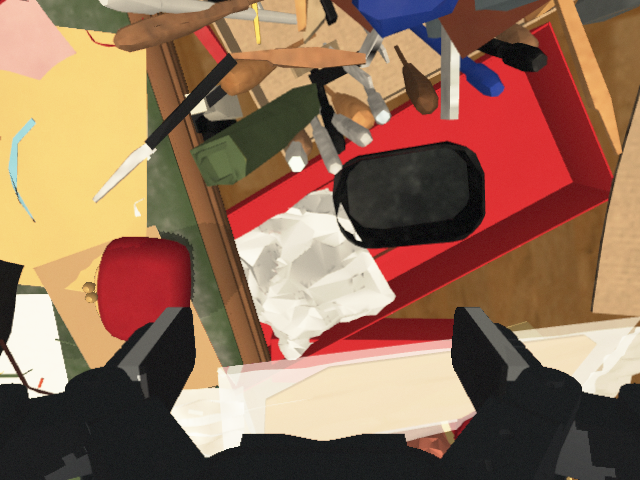

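```bash
cat > h.py <<'E'
import numpy as np, cv2
from cell import manip
def ray(im,u,v):
    p=cv2.undistortPoints(np.array([[[u,v]]],float),im["intrinsics"],np.array(im["dist"]))[0,0]
    T=im["T"]; d=T[:3,:3]@np.array([p[0],-p[1],-1]); return T[:3,3],d
def atz(im,u,v,z):
    o,d=ray(im,u,v); return o+d*(z-o[2])/d[2]
def proj(im,P):
    T=im["T"]; c=(np.atleast_2d(P)-T[:3,3])@T[:3,:3]
    c=c*np.array([1,-1,-1])
    return cv2.projectPoints(c,np.zeros(3),np.zeros(3),im["intrinsics"],np.array(im["dist"]))[0][:,0]
E
python3 - <<'E'
import cv2
a=cv2.imread("pics/top0.png")[195:265,290:400]; cv2.imwrite("pics/top0c.png",cv2.resize(a,None,fx=7,fy=7,interpolation=cv2.INTER_CUBIC))
a=cv2.imread("pics/side0.png")[215:330,295:395]; cv2.imwrite("pics/side0c.png",cv2.resize(a,None,fx=5,fy=5,interpolation=cv2.INTER_CUBIC))
E
```

```text
(no output)
```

View pics/top0c.png

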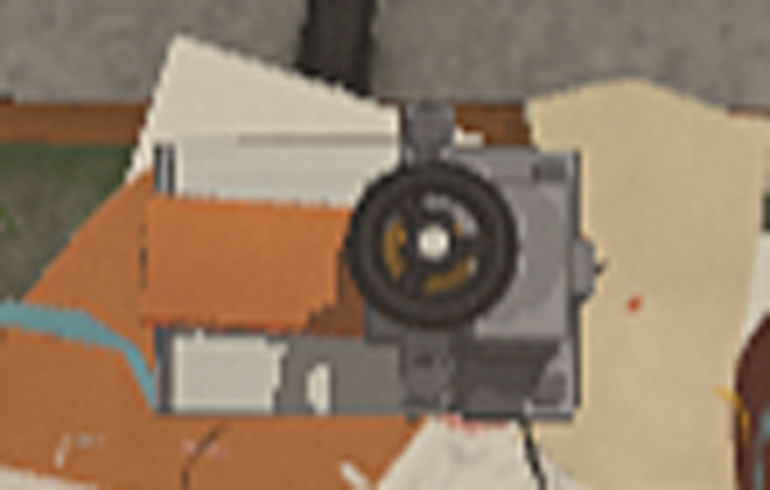

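View pics/side0c.png

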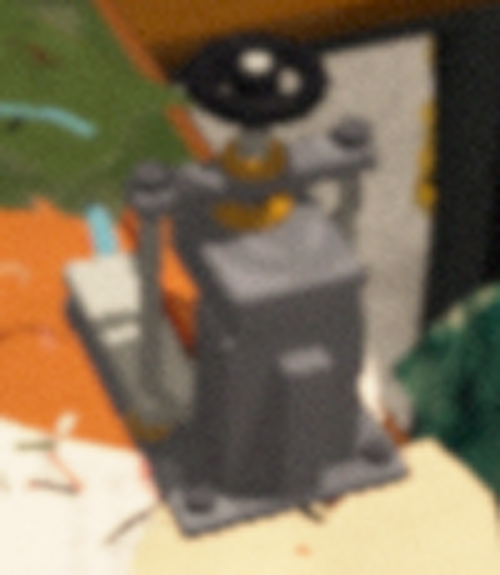

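```bash
python3 - <<'E'
from h import *
im=manip.get_image("top"); s=manip.get_image("side")
f=lambda u,v:(u/7+290-0.43,v/7+195-.43)
for n,u,v,z in [("rim",433,246,.178),("rimL",347,246,.178),("rimR",519,246,.178),("hub",433,241,.183),("nutA",430,130,.143),("nutB",427,372,.143),("platF1",165,147,.034),("platF2",165,412,.034),("blk1",148,198,.047),("blk2",148,325,.047),("baseR1",578,152,.012),("baseR2",574,415,.012)]:
    print(n,atz(im,*f(u,v),z).round(4))
print("wheel from side", atz(s,295+256/5,215+80/5,.175))
for n,u,v in [("glue",200,218),("glue cap",196,216),("tape",261,277),("tin",444,235),("white",160,221)]: print(n,atz(im,u,v,.03 if n!="glue cap" else .14).round(3))
E
```

```text
rim [ 0.4417 -0.0289  0.178 ]
rimL [ 0.4413 -0.0012  0.178 ]
rimR [ 0.442  -0.0565  0.178 ]
hub [ 0.4429 -0.0286  0.183 ]
nutA [ 0.483  -0.0289  0.143 ]
nutB [ 0.4028 -0.0287  0.143 ]
platF1 [0.4879 0.0621 0.034 ]
platF2 [0.3924 0.0607 0.034 ]
blk1 [0.4682 0.0675 0.047 ]
blk2 [0.4228 0.0668 0.047 ]
baseR1 [ 0.4903 -0.0884  0.012 ]
baseR2 [ 0.3939 -0.0877  0.012 ]
wheel from side [ 0.44194241 -0.02852632  0.175     ]
glue [0.479 0.35  0.03 ]
glue cap [0.473 0.333 0.14 ]
tape [0.332 0.191 0.03 ]
tin [ 0.443 -0.27   0.03 ]
white [0.47  0.454 0.03 ]
```

Request:
servo_tool(slide=[[0.9,-1.7,0],[1.8,-3.4,0],[1.8,-3.4,0],[1.8,-3.4,0],[1.8,-3.4,0],[1.8,-3.4,0],[1.8,-3.4,0],[1.8,-3.4,0],[1.8,-3.4,0],[1.8,-3.4,0],[1.8,-3.4,0],[1.8,-3.4,0],[1.8,-3.4,0],[1.8,-3.4,0],[1.8,-3.4,0],[1.8,-3.4,0],[0.9,-1.7,0],[0,0,0]], dr=[[0,0,-4.8],[0,0,-4.8],[0,0,-4.8],[0,0,-4.8],[0,0,-4.8],[0,0,-4.8],[0,0,-4.8],[0,0,-4.8],[0,0,-4.8],[0,0,-4.8],[0,0,-4.8],[0,0,-4.8],[0,0,-4.8],[0,0,-4.8],[0,0,-4.8],[0,0,-4.4],[0,0,0],[0,0,0]], fingers=[2,2,2,2,2,2,2,2,2,2,2,2,2,2,2,2,2,2])

```text
time: 1.75
eef_pos: [0.4482, 0.1076, 0.1926]
ee_rot: [[0.006, 1.0, 0.002], [1.0, -0.006, -0.001], [-0.001, 0.002, -1.0]]
force: [-0.1, -0.0, -0.7]
grip_width: 0.0201
```

```bash
python3 - <<'E'
from h import *
im=manip.get_image("wrist"); cv2.imwrite("pics/w1.png",im["color"][:,:,::-1]); 
o=manip.observe()
np.set_printoptions(precision=4,suppress=True)
for k in ["time","qpos","eef_pos","ee_rot","force","ft_torque","grip_width"]: print(k,o[k])
print(im["T"])
for P in [(.4645,.0675,.047),(.4425,-.0287,.181),(.49,.0593,.034),(.394,.0593,.034)]: print(P,proj(im,P))
E
```

```text
time 1.8
qpos [-0.7271  0.2874  0.5016  1.99   -0.1735  0.9048 -0.1389]
eef_pos [0.4472 0.11   0.1924]
ee_rot [[ 0.0037  1.      0.0006]
 [ 1.     -0.0037 -0.0004]
 [-0.0004  0.0007 -1.    ]]
force [-0.1385  0.2585  0.6891]
ft_torque [ 0.062   0.0255 -0.0114]
grip_width 0.020110497880099505
[[ 1.      0.0062  0.0014  0.4482]
 [-0.0063  0.9627  0.2704  0.1762]
 [ 0.0004 -0.2704  0.9627  0.3745]
 [ 0.      0.      0.      1.    ]]
(0.4645, 0.0675, 0.047) [[344.1139 259.1567]]
(0.4425, -0.0287, 0.181) [[314.9509 499.8998]]
(0.49, 0.0593, 0.034) [[373.9309 263.4124]]
(0.394, 0.0593, 0.034) [[258.6748 264.1221]]
```

View pics/w1.png

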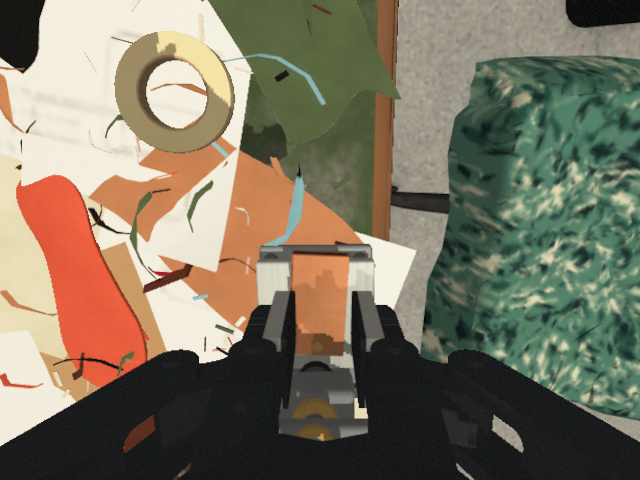

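```bash
python3 - <<'E'
from h import *
im=manip.get_image("wrist")
a=im["color"][235:365,245:385,::-1]; cv2.imwrite("pics/w1c.png",cv2.resize(a,None,fx=5,fy=5,interpolation=cv2.INTER_CUBIC))
for u,v,z in [(292,254,.047),(350,254,.047),(258,264,.034),(374,264,.034)]: print(atz(im,u,v,z).round(4))
E
```

```text
[0.4218 0.0747 0.047 ]
[0.468  0.0745 0.047 ]
[0.3923 0.062  0.034 ]
[0.4889 0.0616 0.034 ]
```

View pics/w1c.png

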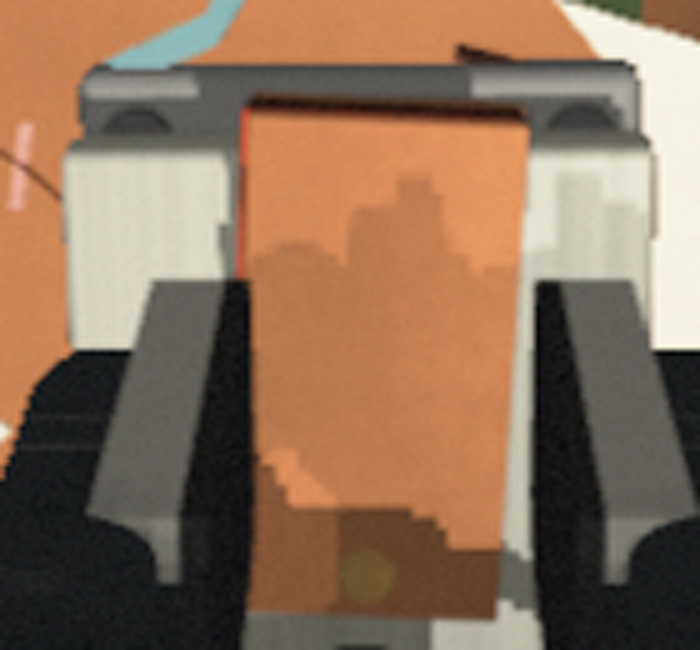

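Request:
servo_tool(slide=[[-0.1,0,-2],[-0.1,0,-3.5],[0,0,-3.5],[0,0,-3.0],[0,0,-2],[0,0,-1.2],[0,0,0],[0,-0.8,0],[0,-0.8,0],[0,0,0]], dr=[[0,0,0],[0,0,0],[0,0,0],[0,0,0],[0,0,0],[0,0,0],[0,0,0],[0,0,0],[0,0,0],[0,0,0]], fingers=[2,2,2,2,2,2,2,2,2,2])

```text
time: 2.68
eef_pos: [0.4448, 0.0946, 0.0413]
ee_rot: [[0.001, 1.0, 0.002], [1.0, -0.001, -0.0], [-0.0, 0.002, -1.0]]
force: [-0.4, -0.8, 0.1]
grip_width: 0.0198
```

```bash
python3 - <<'E'
from h import *
im=manip.get_image("wrist"); cv2.imwrite("pics/w2.png",im["color"][:,:,::-1]); 
o=manip.observe()
np.set_printoptions(precision=4,suppress=True)
for k in ["time","qpos","eef_pos","force","ft_torque","grip_width"]: print(k,o[k])
E
```

```text
time 2.7333
qpos [-0.5567  0.5072  0.3489  2.189  -0.3563  0.4962  0.0664]
eef_pos [0.4449 0.0954 0.0412]
force [ 0.4537 -0.4455 -0.4628]
ft_torque [ 0.0313 -0.0284  0.0286]
grip_width 0.019676234661653177
```

View pics/w2.png

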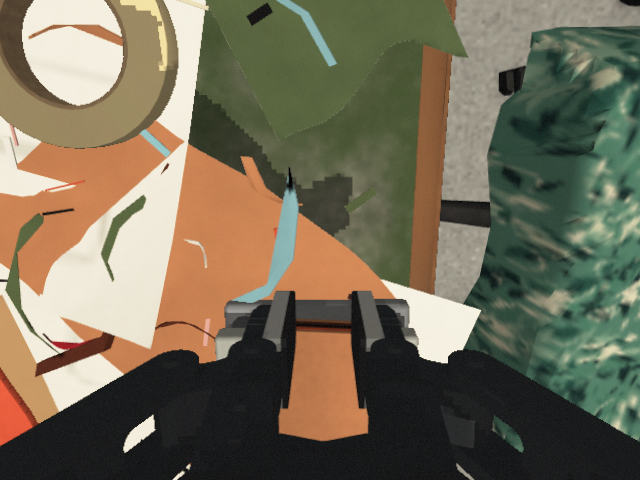

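Request:
servo_tool(slide=[[0,0,-0.15],[0,-0.3,0],[0,-0.3,0],[0,-0.3,0],[0,-0.3,0],[0,-0.3,0],[0,-0.3,0],[0,-0.3,0],[0,-0.3,0],[0,-0.3,0],[0,0,0]], dr=[[0,0,0],[0,0,0],[0,0,0],[0,0,0],[0,0,0],[0,0,0],[0,0,0],[0,0,0],[0,0,0],[0,0,0],[0,0,0]], fingers=[2,2,2,2,2,2,2,2,2,2,2])

```text
time: 3.65
eef_pos: [0.4443, 0.0684, 0.0387]
ee_rot: [[0.0, 1.0, -0.0], [1.0, -0.0, -0.0], [-0.0, -0.0, -1.0]]
force: [0.1, -0.1, -0.2]
grip_width: 0.02
```

Request:
servo_tool(slide=[[0,-0.15,0],[0,-0.15,0],[0,0,0]], dr=[[0,0,0],[0,0,0],[0,0,0]], fingers=[2,2,2])

```text
time: 3.9
eef_pos: [0.4443, 0.0659, 0.0387]
ee_rot: [[-0.0, 1.0, -0.0], [1.0, 0.0, -0.0], [-0.0, -0.0, -1.0]]
force: [0.0, -0.3, -0.6]
grip_width: 0.0199
```

```bash
python3 - <<'E'
from h import *
im=manip.get_image("wrist"); cv2.imwrite("pics/w3.png",im["color"][:,:,::-1]); 
im=manip.get_image("top");a=im["color"][195:265,290:400,::-1]; cv2.imwrite("pics/t3.png",cv2.resize(a,None,fx=7,fy=7,interpolation=cv2.INTER_CUBIC))
o=manip.observe()
np.set_printoptions(precision=4,suppress=True)
for k in ["time","qpos","eef_pos","force","ft_torque","grip_width"]: print(k,o[k])
E
```

```text
time 4.0
qpos [-0.4863  0.5055  0.3363  2.2032 -0.3518  0.4824  0.1254]
eef_pos [0.4443 0.0662 0.0387]
force [0.3951 0.3206 0.2613]
ft_torque [-0.002   0.0131  0.0278]
grip_width 0.020312108375589565
```

View pics/w3.png

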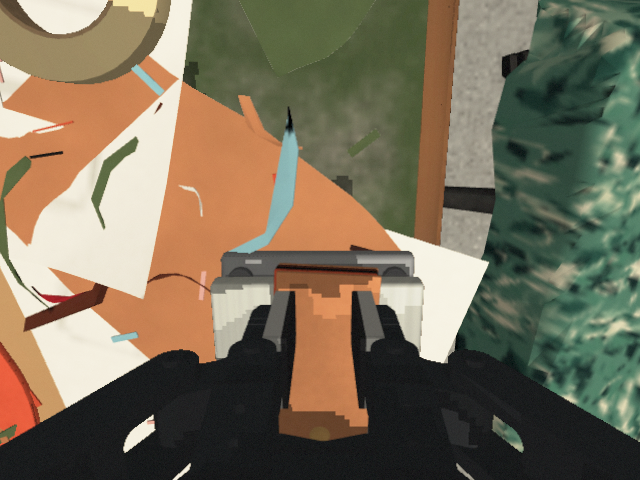

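View pics/t3.png

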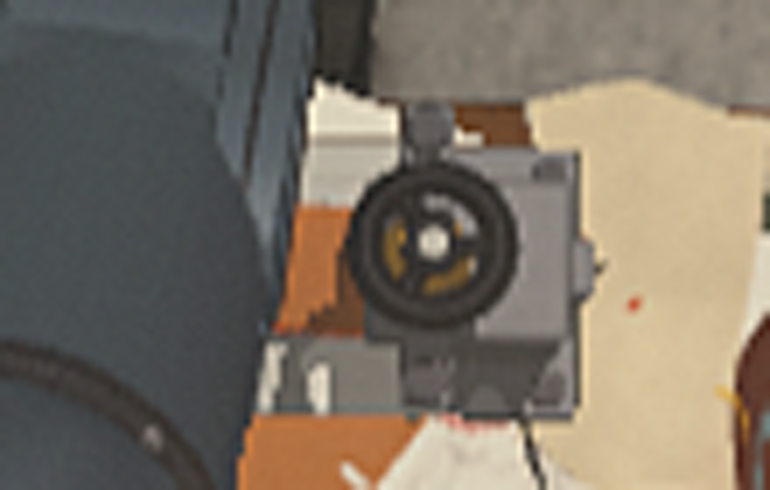

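```bash
python3 - <<'E'
from h import *
im=manip.get_image("wrist"); a=im["color"][230:370,200:440,::-1]; cv2.imwrite("pics/w3c.png",cv2.resize(a,None,fx=3.3,fy=3.3,interpolation=cv2.INTER_CUBIC))
print(im["T"].round(4))
for u,v in [(276,270),(380,270)]: print(atz(im,u,v,.047))
for u,v in [(214,280),(422,280)]: print(atz(im,u,v,.034))
e=manip.observe()["eef_pos"]
for dx in(-.0245,-.01,.01,.0245):
  for dy in (-.011,.011): print(dx,dy,proj(im,e+[dx,dy,0.001]))
E
```

```text
[[ 1.000e+00 -1.000e-03  1.200e-03  4.442e-01]
 [ 6.000e-04  9.631e-01  2.691e-01  1.346e-01]
 [-1.500e-03 -2.691e-01  9.631e-01  2.206e-01]
 [ 0.000e+00  0.000e+00  0.000e+00  1.000e+00]]
[0.42391469 0.07238487 0.047     ]
[0.46824738 0.07243781 0.047     ]
[0.39370381 0.06283118 0.034     ]
[0.4895474  0.06294078 0.034     ]
-0.0245 -0.011 [[269.85540114 300.20088087]]
-0.0245 0.011 [[268.24924006 253.88583454]]
-0.01 -0.011 [[301.85524548 300.22160727]]
-0.01 0.011 [[301.23527672 253.91592871]]
0.01 -0.011 [[345.98250266 300.27423156]]
0.01 0.011 [[346.72145342 253.96361032]]
0.0245 -0.011 [[377.99805761 300.32985765]]
0.0245 0.011 [[379.72423209 254.00269276]]
```

View pics/w3c.png

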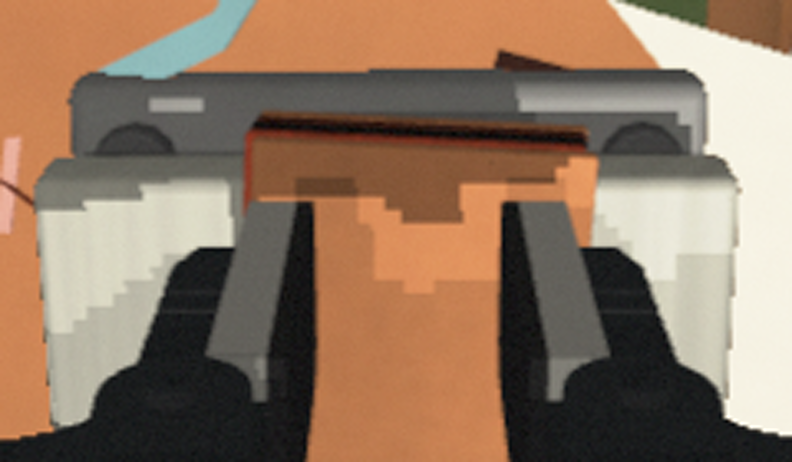

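```bash
python3 - <<'E'
from h import *
im=manip.get_image("side"); a=im["color"][170:320,240:400,::-1]; cv2.imwrite("pics/s3c.png",cv2.resize(a,None,fx=5,fy=4,interpolation=cv2.INTER_CUBIC)[:600])
e=manip.observe()["eef_pos"]; print(e,manip.observe()["time"])
for d in [0,.04,.1]: 
  p=proj(im,e+[0,0,d])[0]; print(d,p,(p-[240,170])*[5,4])
E
```

```text
[0.4443301  0.06629572 0.03866429] 4.1
0 [328.65583192 259.05625062] [443.27915962 356.22500248]
0.04 [328.84329898 244.45218238] [444.2164949  297.80872951]
0.1 [329.13676878 221.17836904] [445.68384388 204.71347616]
```

View pics/s3c.png

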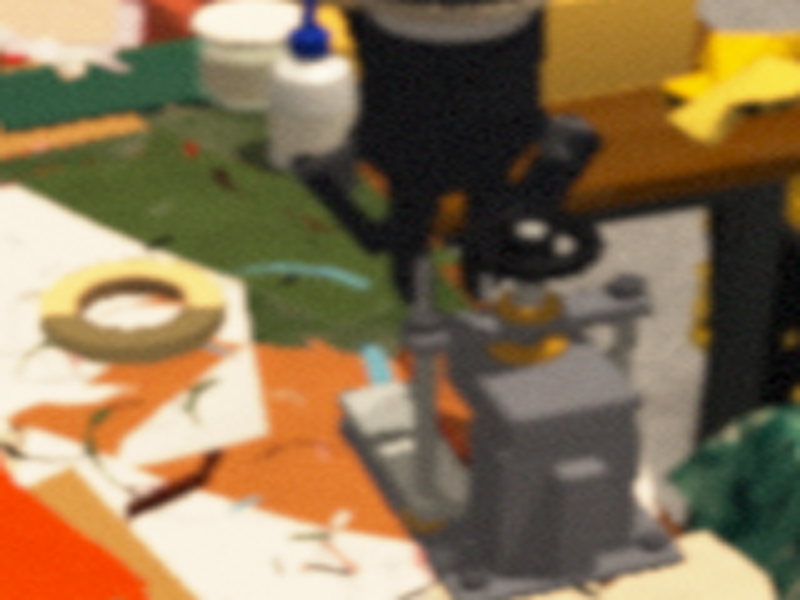

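```bash
python3 - <<'E'
from h import *
im=manip.get_image("side")
e=manip.observe()["eef_pos"]
c=lambda P:((proj(im,P)[0]-[240,170])*[5,4]).round()
for x in (-.0245,-.01,.01,.0245):
  for y in(-.011,.011): print(x,y,[c(e+[x,y,z]) for z in (.002,.04,.06)])
print("rod",[c([.4015,-.0287,z]) for z in (.034,.137,.143)])
w=manip.get_image("wrist")
for s in (-.01,-.0245):
 print([proj(w,e+[s,dy,z]).round() for z in (.002,.02,.04) for dy in (-.011,.011)])
E
```

```text
-0.0245 -0.011 [array([400., 374.]), array([400., 318.]), array([400., 288.])]
-0.0245 0.011 [array([383., 351.]), array([382., 296.]), array([382., 265.])]
-0.01 -0.011 [array([431., 369.]), array([432., 313.]), array([432., 282.])]
-0.01 0.011 [array([414., 346.]), array([414., 290.]), array([414., 260.])]
0.01 -0.011 [array([473., 361.]), array([475., 305.]), array([476., 275.])]
0.01 0.011 [array([455., 338.]), array([457., 283.]), array([457., 253.])]
0.0245 -0.011 [array([504., 355.]), array([506., 300.]), array([507., 270.])]
0.0245 0.011 [array([485., 333.]), array([487., 278.]), array([488., 248.])]
rod [array([428., 489.]), array([430., 327.]), array([430., 317.])]
[array([[302., 301.]]), array([[301., 255.]]), array([[299., 319.]]), array([[299., 268.]]), array([[297., 344.]]), array([[296., 287.]])]
[array([[269., 301.]]), array([[268., 255.]]), array([[264., 319.]]), array([[262., 268.]]), array([[257., 344.]]), array([[254., 287.]])]
```

Request:
servo_tool(slide=[[0,2.0,0],[0,2.0,0],[0,0,-0.8],[0,0,-0.8],[0,0,-0.8],[0,0,0]], dr=[[0,0,0],[0,0,0],[0,0,0],[0,0,0],[0,0,0],[0,0,0]], fingers=[2,2,2,2,2,2])

```text
time: 4.7
eef_pos: [0.4434, 0.1051, 0.0132]
ee_rot: [[0.0, 1.0, -0.002], [1.0, -0.0, -0.001], [-0.001, -0.002, -1.0]]
force: [-2.0, -0.0, -0.2]
grip_width: 0.0199
```

```bash
cat > snap.py <<'E'
import sys
from h import *
np.set_printoptions(precision=4,suppress=True)
n=sys.argv[1]
w=manip.get_image("wrist"); s=manip.get_image("side")
a=cv2.resize(w["color"][:,:,::-1],(560,420)); b=cv2.resize(s["color"][200:320,280:400,::-1],(420,420),interpolation=cv2.INTER_CUBIC)
c=np.hstack([a,b]); cv2.imwrite(f"pics/{n}.png",cv2.resize(c,(800,343)))
cv2.imwrite(f"pics/{n}w.png",w["color"][:,:,::-1]);cv2.imwrite(f"pics/{n}s.png",b)
o=manip.observe()
for k in ["time","qpos","eef_pos","force","ft_torque","grip_width"]: print(k,o[k])
E
python3 snap.py a4
```

```text
time 4.8
qpos [-0.5457  0.5572  0.3071  2.2052 -0.3918  0.4311  0.0757]
eef_pos [0.4439 0.1051 0.0143]
force [-0.0967 -0.4546 -0.5445]
ft_torque [0.0442 0.0244 0.0212]
grip_width 0.019952051207083123
```

View pics/a4w.png

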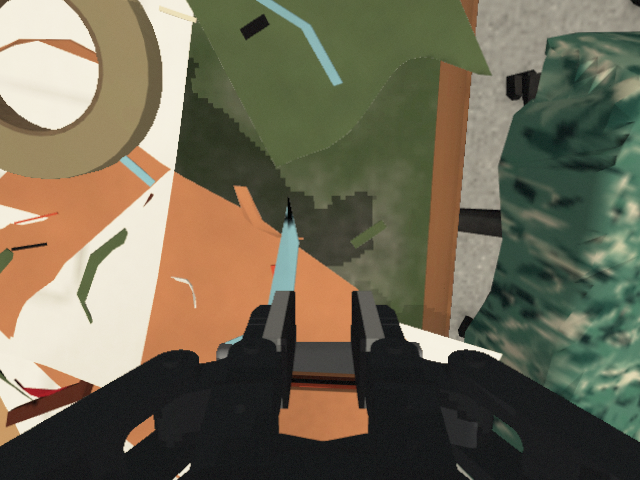

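View pics/a4s.png

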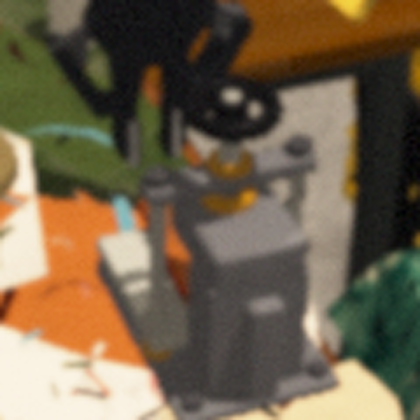

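```bash
python3 - <<'E'
from h import *
s=manip.get_image("side"); e=manip.observe()["eef_pos"]; print(e)
for u,v in [(317.1,246.6),(330.6,243.4)]:
  o,d=ray(s,u,v)
  for y in (e[1]-.011,e[1]): t=(y-o[1])/d[1]; print(y,o+d*t)
E
```

```text
[0.44421171 0.105299   0.01455967]
0.09429899838802264 [0.42722476 0.094299   0.05793203]
0.10529899838802263 [0.43110898 0.105299   0.04938956]
0.09429899838802264 [0.45946018 0.094299   0.0587544 ]
0.10529899838802263 [0.46381236 0.105299   0.05022386]
```

Request:
servo_tool(slide=[[0,0,-0.5],[0,0,-0.5],[0,0,-0.4],[0,0,0],[0,-0.6,0],[0,-0.5,0],[0,0,0]], dr=[[0,0,0],[0,0,0],[0,0,0],[0,0,0],[0,0,0],[0,0,0],[0,0,0]], fingers=[2,2,2,2,2,2,2])

```text
time: 5.43
eef_pos: [0.4444, 0.0937, 0.0009]
ee_rot: [[0.001, 1.0, 0.0], [1.0, -0.001, -0.001], [-0.001, 0.0, -1.0]]
force: [-0.6, 0.3, -0.2]
grip_width: 0.0199
```

```bash
python3 snap.py a5
```

```text
time 5.5333
qpos [-0.5017  0.5783  0.2767  2.2207 -0.405   0.3886  0.1089]
eef_pos [0.4445 0.0947 0.0009]
force [-0.0678  1.0139 -0.0652]
ft_torque [-0.037   0.0048  0.0424]
grip_width 0.01997924069353044
```

View pics/a5w.png

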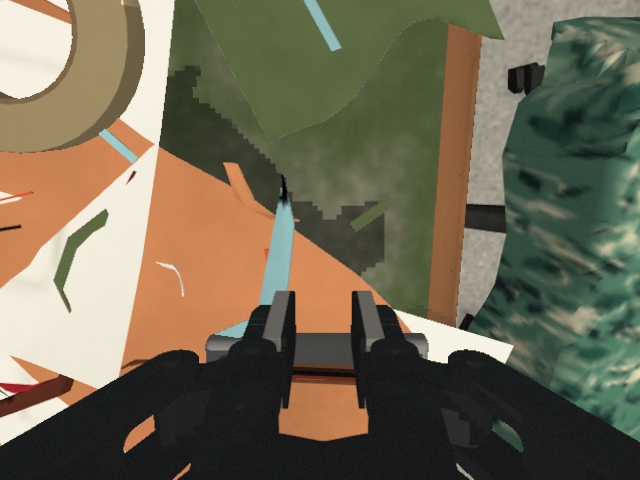

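View pics/a5s.png

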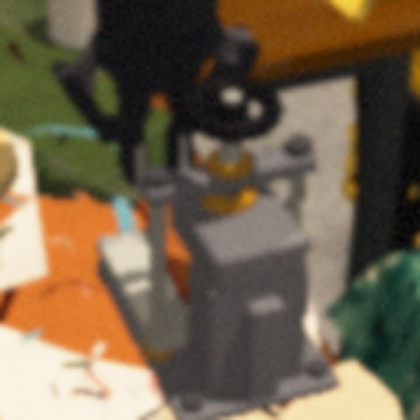

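Request:
servo_tool(slide=[[0,-0.3,0],[0,-0.3,0],[0,-0.3,0],[0,-0.3,0],[0,-0.3,0],[0,0,0]], dr=[[0,0,0],[0,0,0],[0,0,0],[0,0,0],[0,0,0],[0,0,0]], fingers=[2,2,2,2,2,2])

```text
time: 6.03
eef_pos: [0.4443, 0.0794, 0.0007]
ee_rot: [[0.0, 1.0, -0.0], [1.0, -0.0, -0.0], [-0.0, -0.0, -1.0]]
force: [-0.2, -0.0, 0.1]
grip_width: 0.0199
```

```bash
python3 snap.py a6
```

```text
time 6.1333
qpos [-0.4662  0.5756  0.2699  2.2277 -0.3995  0.3827  0.1354]
eef_pos [0.4443 0.08   0.0007]
force [-0.8767 -0.3477  0.1229]
ft_torque [-0.0349  0.0109  0.0395]
grip_width 0.01989852597158235
```

View pics/a6w.png

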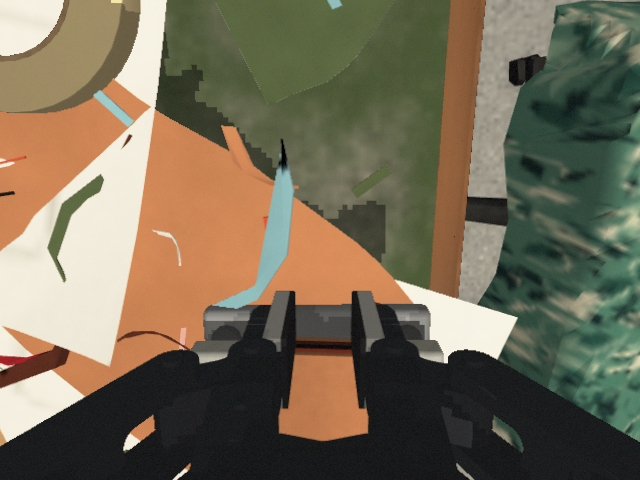

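View pics/a6s.png

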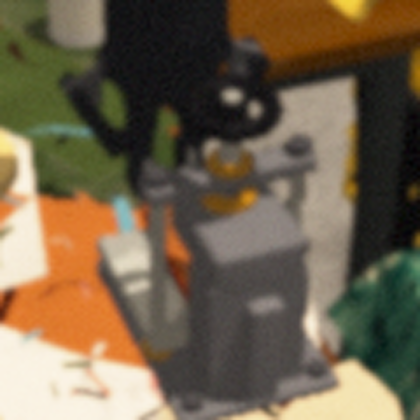

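Request:
servo_tool(slide=[[0,-0.3,0],[0,-0.3,0],[0,-0.3,0],[0,0,0]], dr=[[0,0,0],[0,0,0],[0,0,0],[0,0,0]], fingers=[2,2,2,2])

```text
time: 6.47
eef_pos: [0.4443, 0.0704, 0.0007]
ee_rot: [[0.0, 1.0, 0.0], [1.0, -0.0, -0.0], [-0.0, 0.0, -1.0]]
force: [-0.9, 0.4, -0.0]
grip_width: 0.02
```

```bash
python3 snap.py a7; python3 - <<'E'
from h import *
im=manip.get_image("wrist"); a=im["color"][270:400,180:460,::-1]; cv2.imwrite("pics/a7c.png",cv2.resize(a,None,fx=2.8,fy=4,interpolation=cv2.INTER_CUBIC))
for v in (300,310,320,330,340,350): print(v,atz(im,323,v,.047)[1],atz(im,323,v,.034)[1])
E
```

```text
time 6.5667
qpos [-0.4444  0.5739  0.2664  2.2313 -0.396   0.3795  0.1512]
eef_pos [0.4444 0.0709 0.0007]
force [-0.0002 -0.46    0.9176]
ft_torque [-0.0177 -0.0272  0.0047]
grip_width 0.019892038289604407
300 0.07995029792381705 0.0742602456107704
310 0.07625692552161817 0.07021286598171289
320 0.07251499300732096 0.06611227178691748
330 0.06872380200480725 0.06195769771139113
340 0.06488264166314689 0.05774836476962664
350 0.06099078825646921 0.05348347986712204
```

View pics/a7c.png

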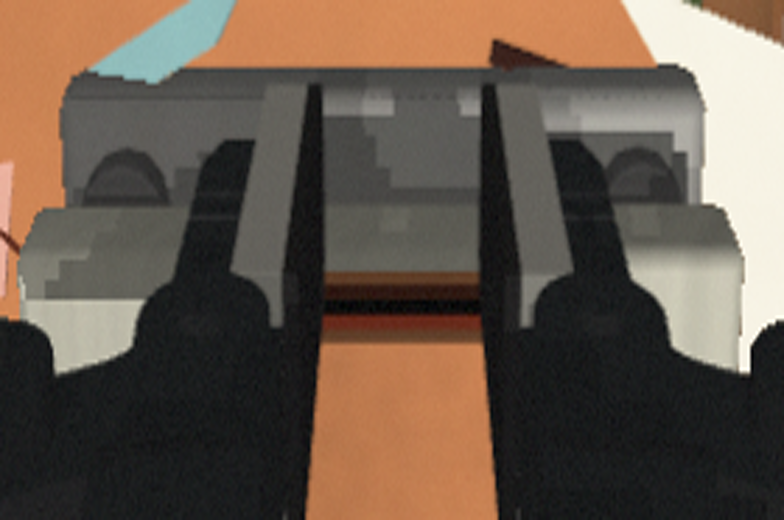

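Request:
servo_tool(slide=[[0,-0.3,0],[0,-0.3,0],[0,-0.2,0],[0,0,0]], dr=[[0,0,0],[0,0,0],[0,0,0],[0,0,0]], fingers=[2,2,2,2])

```text
time: 6.95
eef_pos: [0.4443, 0.0625, 0.0007]
ee_rot: [[0.0, 1.0, -0.0], [1.0, -0.0, -0.0], [-0.0, -0.0, -1.0]]
force: [0.1, 0.5, 0.8]
grip_width: 0.0196
```

Request:
servo_tool(slide=[[0,-0.1,0],[0,-0.1,0],[0,0,0]], dr=[[0,0,0],[0,0,0],[0,0,0]], fingers=[2,2,2])

```text
time: 7.2
eef_pos: [0.4443, 0.061, 0.0007]
ee_rot: [[-0.0, 1.0, -0.0], [1.0, 0.0, -0.0], [-0.0, -0.0, -1.0]]
force: [-0.1, 1.1, -0.6]
grip_width: 0.0198
```

Request:
servo_tool(slide=[[0,-0.1,0],[0,0,0]], dr=[[0,0,0],[0,0,0]], fingers=[2,2])

```text
time: 7.37
eef_pos: [0.4444, 0.0601, 0.0007]
ee_rot: [[-0.001, 1.0, 0.0], [1.0, 0.001, -0.0], [-0.0, 0.0, -1.0]]
force: [0.1, -0.2, 0.5]
grip_width: 0.0197
```

```bash
python3 snap.py a8; python3 - <<'E'
from h import *
im=manip.get_image("wrist"); a=im["color"][270:400,180:460,::-1]; cv2.imwrite("pics/a8c.png",cv2.resize(a,None,fx=2.8,fy=4,interpolation=cv2.INTER_CUBIC))
for v in (290,300,310,320,330,340,350,360): print(v,atz(im,323,v,.047)[1],atz(im,323,v,.034)[1])
E
```

```text
time 7.4667
qpos [-0.4181  0.5722  0.2619  2.2352 -0.3915  0.3761  0.1707]
eef_pos [0.4443 0.0601 0.0007]
force [-0.4683  0.5606 -0.1907]
ft_torque [-0.0122 -0.0106  0.0143]
grip_width 0.019859005340800057
290 0.07279580339520456 0.06745517516242397
300 0.06915067094460373 0.0634606244655378
310 0.06545766965269904 0.0594136162747249
320 0.06171611330898158 0.05531339860011833
330 0.057925303614681595 0.05115920620482338
340 0.05408452979770456 0.04695026018294178
350 0.05019306821255046 0.04268576752113991
360 0.04625018192479732 0.03836492064330117
```

View pics/a8c.png

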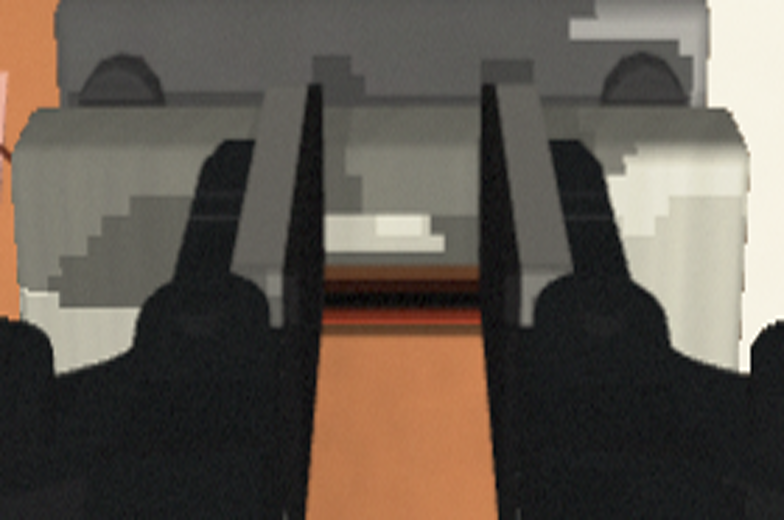

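Request:
servo_tool(slide=[[0,-0.1,0],[0,0,0]], dr=[[0,0,0],[0,0,0]], fingers=[2,2])

```text
time: 7.68
eef_pos: [0.4444, 0.0591, 0.0007]
ee_rot: [[-0.001, 1.0, -0.0], [1.0, 0.001, -0.0], [-0.0, -0.0, -1.0]]
force: [-0.7, 0.1, 0.9]
grip_width: 0.0201
```

Request:
servo_tool(slide=[[0,-0.1,0],[0,0,0]], dr=[[0,0,0],[0,0,0]], fingers=[2,2])

```text
time: 7.85
eef_pos: [0.4442, 0.0588, 0.0007]
ee_rot: [[-0.001, 1.0, -0.0], [1.0, 0.001, 0.001], [0.001, -0.0, -1.0]]
force: [0.3, 3.6, 0.0]
grip_width: 0.0195
```

Request:
servo_tool(slide=[[0,-0.05,0],[0,0,0],[0,0,0]], dr=[[0,0,0],[0,0,0],[0,0,0]], fingers=[2,2,2])

```text
time: 8.1
eef_pos: [0.4442, 0.0587, 0.0007]
ee_rot: [[-0.002, 1.0, -0.0], [1.0, 0.002, 0.001], [0.001, -0.0, -1.0]]
force: [-1.2, 5.8, -0.2]
grip_width: 0.0199
```

```bash
python3 snap.py a9; python3 - <<'E'
from h import *
im=manip.get_image("wrist"); a=im["color"][270:400,180:460,::-1]; cv2.imwrite("pics/a9c.png",cv2.resize(a,None,fx=2.8,fy=4,interpolation=cv2.INTER_CUBIC))
for v in (300,305,345,350,355): print(v,atz(im,323,v,.047)[1],atz(im,323,v,.034)[1])
E
```

```text
time 8.2
qpos [-0.4125  0.5716  0.2594  2.2357 -0.3911  0.3758  0.1751]
eef_pos [0.4442 0.0588 0.0007]
force [-1.6242  6.2217  0.7044]
ft_torque [ 1.3136  0.1597 -0.0062]
grip_width 0.020046275431325644
300 0.06771525072278811 0.06204254113846787
305 0.065875554863525 0.06002659520369241
345 0.050719084861639493 0.043418075957426486
350 0.04876834842470053 0.04128045132231935
355 0.04680482865767578 0.03912881866398944
```

View pics/a9c.png

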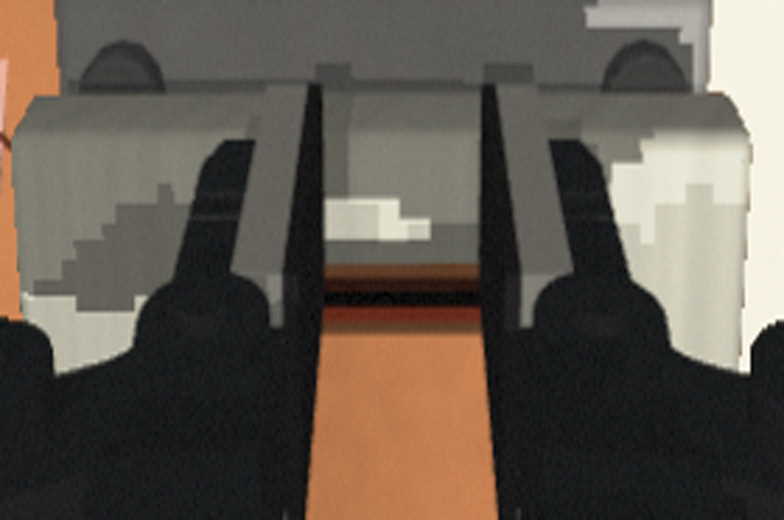

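Request:
servo_tool(slide=[[0,1.5,0],[0,2.5,0],[0,0,4],[0,0,4],[0,0,4],[0,0,4],[0,0,4],[0,-2,0],[0,-3,0],[0,-3,0],[0,-3,0],[0,-1.5,0],[0,0,0],[0,0,0],[0,0,0],[0,0,0],[0,0,0],[0,0,0],[0,0,0],[0,0,0]], dr=[[0,0,0],[0,0,0],[0,0,-7],[0,0,-7],[0,0,-7],[0,0,-7],[0,0,-7],[0,0,-7],[0,0,-7],[0,0,-7],[0,0,-7],[0,0,-7],[0,0,-7],[0,0,-7],[0,0,-7],[0,0,-7],[0,0,-7],[0,0,-7],[0,0,-7],[0,0,0]], fingers=[2,2,4,6,8.5,8.5,8.5,8.5,8.5,8.5,8.5,8.5,8.5,8.5,8.5,8.5,8.5,8.5,8.5,8.5])

```text
time: 9.92
eef_pos: [0.4441, -0.0275, 0.2004]
ee_rot: [[0.872, -0.49, -0.001], [-0.49, -0.872, -0.001], [-0.0, 0.001, -1.0]]
force: [0.3, 0.1, -0.4]
grip_width: 0.0849
```

```bash
python3 snap.py b1;  python3 - <<'E'
from h import *
im=manip.get_image("wrist"); print(im["T"].round(4)); print(proj(im,[.442,-.0287,.181])); print(manip.observe()["ee_rot"].round(3))
E
```

```text
time 10.0167
qpos [-0.8684  0.4568  1.2191  2.0199 -0.5077  1.0162 -1.4735]
eef_pos [ 0.4441 -0.0276  0.2005]
force [ 0.4844  0.8079 -0.3244]
ft_torque [ 0.0202  0.0003 -0.    ]
grip_width 0.08466478639156884
[[-0.4811  0.8439  0.2375  0.5038]
 [-0.8767 -0.4636 -0.1284 -0.0599]
 [ 0.0018 -0.27    0.9629  0.3825]
 [ 0.      0.      0.      1.    ]]
[[327.02391925 263.97590579]]
[[ 0.877 -0.481 -0.   ]
 [-0.481 -0.877 -0.   ]
 [-0.     0.    -1.   ]]
```

View pics/b1w.png

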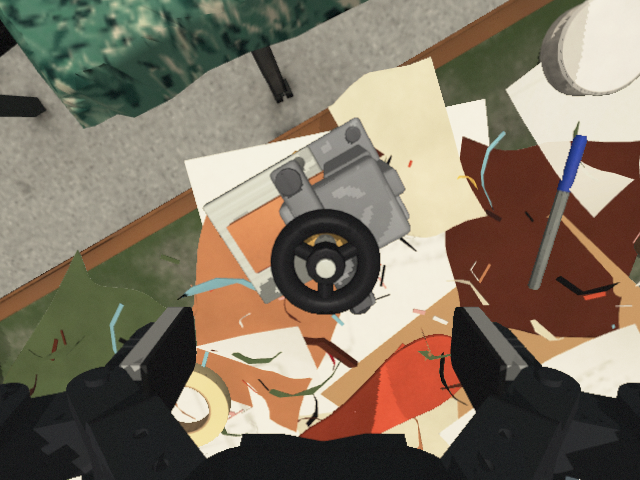

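View pics/b1s.png

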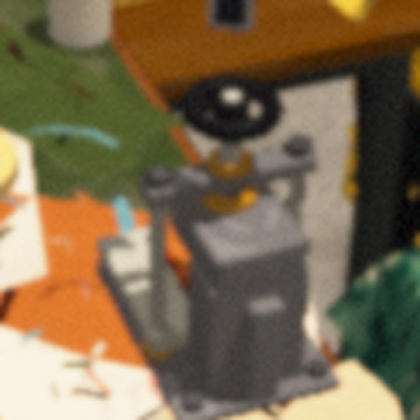

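```bash
python3 - <<'E'
from h import *
im=manip.get_image("wrist")
a=im["color"][195:330,255:400,::-1]; cv2.imwrite("pics/b1c.png",cv2.resize(a,None,fx=4,fy=4,interpolation=cv2.INTER_CUBIC))
print(atz(im,326,261.5,.178)); print(manip.observe()["eef_pos"])
print("proj of tcp axis at z .178",proj(im,[*manip.observe()["eef_pos"][:2],.178]))
for k in (-.028,.028):
  R=im["T"][:3,0]; print(proj(im,np.array([.4435,-.0275,.175])+k*R))
E
```

```text
[ 0.44250111 -0.02831685  0.178     ]
[ 0.44424899 -0.02745813  0.20069304]
proj of tcp axis at z .178 [[322.81154056 259.37245393]]
[[268.25569548 258.70622503]]
[[378.92692045 258.70651847]]
```

View pics/b1c.png

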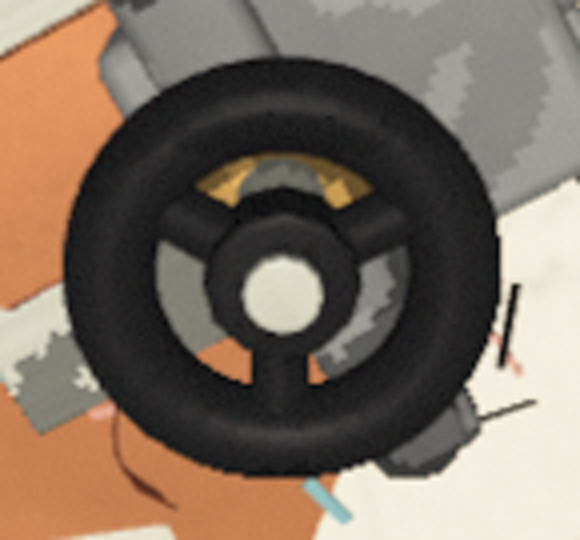

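Request:
servo_tool(slide=[[-0.17,-0.09,-2],[0,0,-3],[0,0,-2.5],[0,0,-1.2],[0,0,0]], dr=[[0,0,0],[0,0,0],[0,0,0],[0,0,0],[0,0,0]], fingers=[8.5,8.5,8.5,8.5,8.5])

```text
time: 10.53
eef_pos: [0.4411, -0.028, 0.1119]
ee_rot: [[0.876, -0.483, -0.003], [-0.483, -0.876, 0.0], [-0.003, 0.001, -1.0]]
force: [-0.9, -0.0, 0.3]
grip_width: 0.0846
```

```bash
python3 snap.py b2
```

```text
time 10.6333
qpos [-0.7257  0.5506  1.0478  2.1457 -0.6692  0.8195 -1.3303]
eef_pos [ 0.4427 -0.0286  0.1141]
force [ 0.4602 -0.7495  1.3432]
ft_torque [ 0.0002 -0.0182 -0.0307]
grip_width 0.08529246657088098
```

View pics/b2w.png

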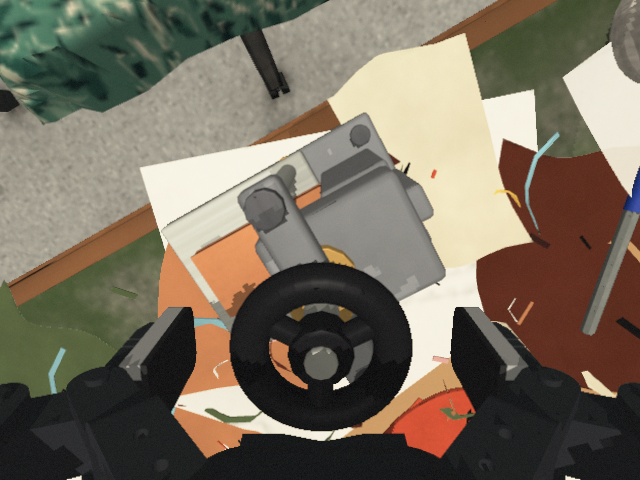

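View pics/b2s.png

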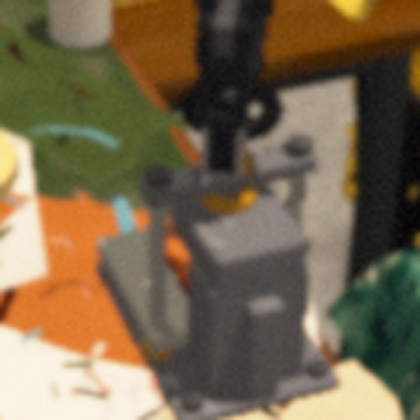

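```bash
python3 - <<'E'
from h import *
s=manip.get_image("side"); e=manip.observe()["eef_pos"]
for z in (.03,.04,.05,.06): 
  for k in (.0427,.057):
    print(z,k,((proj(s,e+[-.483*k,-.876*k,z])[0]-[280,200])*3.5).round())
w=manip.get_image("wrist")
print(atz(w,321,347,.178), proj(w,[.4425,-.0283,.175]))
for z in (.03,.04,.05,.06): print(z,[proj(w,e+sg*np.array([-.483,-.876,0])*.0427+np.array([.876,-.483,0])*k+[0,0,z])[0].round() for sg in (1,-1) for k in (-.011,.011)])
E
```

```text
0.03 0.0427 [223. 201.]
0.03 0.057 [220. 218.]
0.04 0.0427 [224. 186.]
0.04 0.057 [221. 203.]
0.05 0.0427 [224. 171.]
0.05 0.057 [221. 187.]
0.06 0.0427 [225. 155.]
0.06 0.057 [222. 171.]
[ 0.44367908 -0.02817389  0.178     ] [[323.21441978 344.8920854 ]]
0.03 [array([433., 329.]), array([437., 276.]), array([213., 329.]), array([209., 276.])]
0.04 [array([440., 342.]), array([444., 286.]), array([206., 342.]), array([202., 286.])]
0.05 [array([448., 357.]), array([453., 297.]), array([198., 357.]), array([193., 297.])]
0.06 [array([457., 373.]), array([462., 310.]), array([190., 373.]), array([184., 310.])]
```

Request:
servo_tool(slide=[[0,0,-0.3],[0,0,0],[0,0,0],[0,0,0],[0,0,0],[0,0,0],[0,0,0],[0,0,0]], dr=[[0,0,0],[0,0,0],[0,0,0],[0,0,0],[0,0,0],[0,0,0],[0,0,0],[0,0,0]], fingers=[8,7,6,5,5,5,5,5], grip_force=60)

```text
time: 11.4
eef_pos: [0.4429, -0.028, 0.1113]
ee_rot: [[0.875, -0.484, 0.001], [-0.484, -0.875, 0.001], [0.0, -0.001, -1.0]]
force: [-2.5, 3.0, 10.5]
grip_width: 0.0543
```

```bash
python3 snap.py b3
```

```text
time 11.5
qpos [-0.7218  0.5538  1.0418  2.1493 -0.677   0.8131 -1.3249]
eef_pos [ 0.4429 -0.028   0.1113]
force [-2.777   1.3261 10.556 ]
ft_torque [0.397  0.4106 0.057 ]
grip_width 0.05426777925717172
```

View pics/b3w.png

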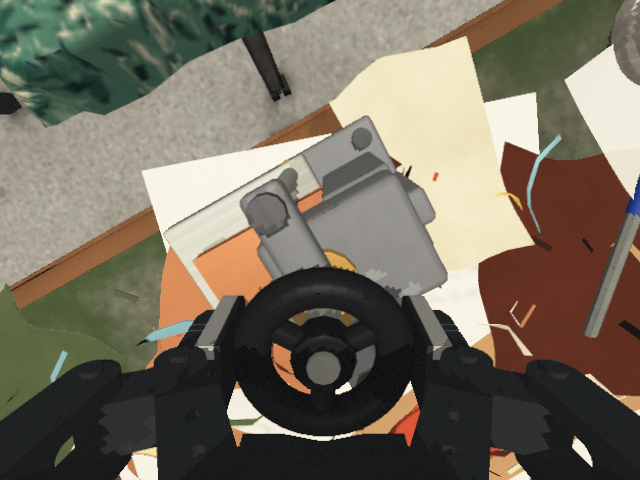

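View pics/b3s.png

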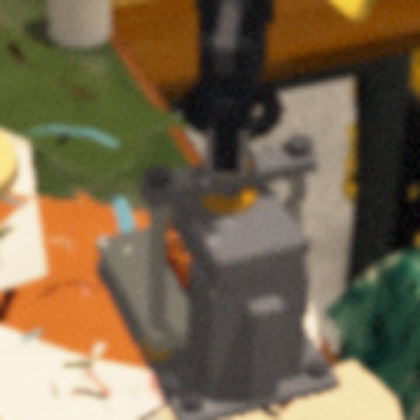

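Request:
servo_tool(slide=[[0,0,0.07],[0,0,0.07],[0,0,0.07],[0,0,0.07],[0,0,0.07],[0,0,0]], dr=[[0,0,7],[0,0,7],[0,0,7],[0,0,7],[0,0,7],[0,0,0]], fingers=[5,5,5,5,5,5])

```text
time: 12.0
eef_pos: [0.4431, -0.0272, 0.1149]
ee_rot: [[0.994, 0.114, 0.001], [0.114, -0.994, 0.002], [0.001, -0.002, -1.0]]
force: [-0.4, 4.3, 6.1]
grip_width: 0.0538
```

```bash
python3 snap.py b4
```

```text
time 12.1
qpos [-0.6337  0.4696  0.8585  2.1426 -0.5294  0.751  -0.892 ]
eef_pos [ 0.4431 -0.0272  0.1148]
force [-1.9614  4.7117  8.9842]
ft_torque [0.9773 0.3259 0.1981]
grip_width 0.05401620480182209
```

View pics/b4w.png

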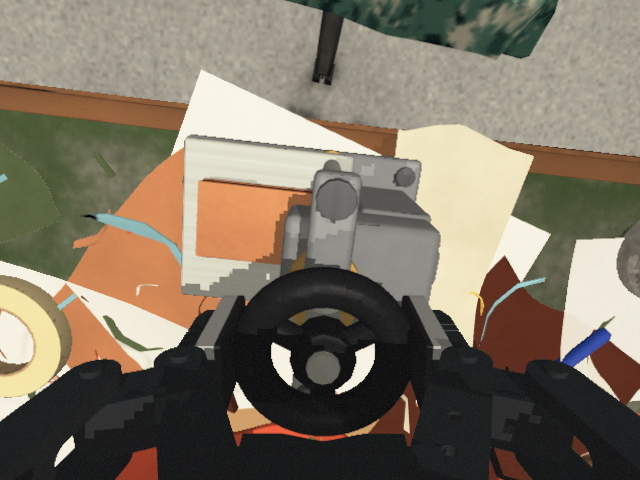

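Request:
servo_tool(slide=[[0,0.05,0.07],[0,0,0.07],[0,0,0.07],[0,0,0.07],[0,0,0.07]], dr=[[0,0,7],[0,0,7],[0,0,7],[0,0,7],[0,0,7]], fingers=[5,5,5,5,5])

```text
time: 12.52
eef_pos: [0.4428, -0.0265, 0.1184]
ee_rot: [[0.75, 0.661, 0.0], [0.661, -0.75, 0.002], [0.002, -0.001, -1.0]]
force: [-1.8, 7.1, 9.3]
grip_width: 0.0544
```

```bash
cat > o.py <<'E'
from h import *
np.set_printoptions(precision=4,suppress=True)
o=manip.observe()
R=o["ee_rot"]
print("t",o["time"],"yaw",np.degrees(np.arctan2(R[1,0],R[0,0])).round(2),"e",o["eef_pos"],"F",o["force"],"M",o["ft_torque"],"g",round(o["grip_width"],4),"eff",o["effort"],"q7",o["qpos"][6],o["qpos"][4])
E
python3 o.py
```

```text
t 12.5167 yaw 41.38 e [ 0.4428 -0.0265  0.1184] F [-1.7913  7.0835  9.3375] M [ 1.2345  0.5734 -0.3737] g 0.0544 eff [ -0.1477 -40.9741  10.4825 -18.7242   0.6602  -1.6231  -1.9165] q7 -0.44320018971149977 -0.3894143433842303
```

Request:
servo_tool(slide=[[0,-0.1,0.05],[0,0,0.05],[0,0,0.05]], dr=[[0,0,5],[0,0,5],[0,0,5]], fingers=[5,5,5])

```text
time: 12.77
eef_pos: [0.4425, -0.0263, 0.1198]
ee_rot: [[0.554, 0.832, -0.0], [0.832, -0.554, 0.004], [0.003, -0.002, -1.0]]
force: [-3.3, 11.4, 12.4]
grip_width: 0.054
```

```bash
python3 o.py; python3 snap.py b5 >/dev/null
```

```text
t 12.7667 yaw 56.34 e [ 0.4425 -0.0263  0.1198] F [-3.346  11.4494 12.3699] M [ 2.1543  0.7557 -0.3828] g 0.054 eff [  2.7995 -40.572   11.185  -18.973    1.8863  -2.4045  -1.2575] q7 -0.24407133207013385 -0.33628986970054414
```

View pics/b5w.png

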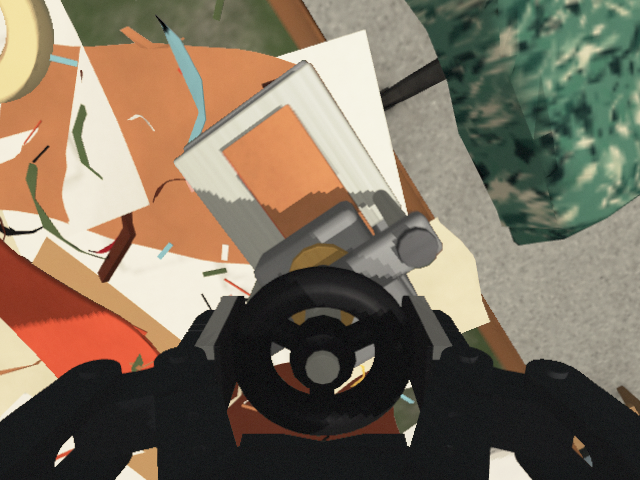

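Request:
servo_tool(slide=[[-0.03,0.12,0.1],[0,0,0.05],[0,0,0.05]], dr=[[0,0,4],[0,0,4],[0,0,4]], fingers=[5,5,5])

```text
time: 13.12
eef_pos: [0.4422, -0.0263, 0.1212]
ee_rot: [[0.37, 0.929, -0.0], [0.929, -0.37, 0.001], [0.001, -0.001, -1.0]]
force: [0.9, 6.0, -3.3]
grip_width: 0.0544
```

```bash
python3 o.py
```

```text
t 13.1167 yaw 68.25 e [ 0.4422 -0.0263  0.1212] F [ 0.8793  6.0236 -3.3484] M [ 1.0799  0.057  -0.2853] g 0.0544 eff [  0.7425 -46.5697   9.2498 -20.2082   1.1191  -0.4913  -1.0996] q7 -0.08699145470040409 -0.2931653419190404
```

Request:
servo_tool(slide=[[0,0,0.04],[0,0,0.04],[0,0,0.04]], dr=[[0,0,4],[0,0,4],[0,0,4]], fingers=[5,5,5])

```text
time: 13.37
eef_pos: [0.4419, -0.0262, 0.1224]
ee_rot: [[0.169, 0.986, -0.001], [0.986, -0.169, 0.002], [0.001, -0.001, -1.0]]
force: [-1.2, 5.4, -0.6]
grip_width: 0.0542
```

```bash
python3 o.py
```

```text
t 13.3667 yaw 80.26 e [ 0.4419 -0.0262  0.1224] F [-1.2323  5.3714 -0.6274] M [ 1.193   0.2145 -0.3503] g 0.0542 eff [  1.0143 -45.951    8.6186 -20.5664   1.1996  -0.8891  -1.0713] q7 0.07767214344694597 -0.25464077853025074
```

Request:
servo_tool(slide=[[0,0.05,0.04],[0,0,0.04]], dr=[[0,0,4],[0,0,4]], fingers=[5,5])

```text
time: 13.53
eef_pos: [0.4417, -0.0261, 0.1232]
ee_rot: [[0.031, 1.0, -0.001], [1.0, -0.031, 0.001], [0.001, -0.001, -1.0]]
force: [-1.2, 3.5, -1.5]
grip_width: 0.0544
```

```bash
python3 o.py
```

```text
t 13.5333 yaw 88.24 e [ 0.4417 -0.0261  0.1232] F [-1.2234  3.4978 -1.5392] M [ 0.8511  0.4035 -0.3172] g 0.0544 eff [  0.116  -46.1275   7.3337 -20.9574   0.8055  -0.9002  -1.1033] q7 0.18755220121341432 -0.22953497414433827
```

Request:
servo_tool(slide=[[0,0,0.04],[0,0,0.04]], dr=[[0,0,4],[0,0,4]], fingers=[5,5])

```text
time: 13.7
eef_pos: [0.4415, -0.0261, 0.124]
ee_rot: [[-0.109, 0.994, -0.001], [0.994, 0.109, 0.001], [0.001, -0.001, -1.0]]
force: [-2.9, 4.9, 0.8]
grip_width: 0.0544
```

```bash
python3 o.py
```

```text
t 13.7 yaw 96.23 e [ 0.4415 -0.0261  0.124 ] F [-2.9184  4.9094  0.8209] M [ 0.8134  0.4971 -0.3325] g 0.0544 eff [  0.142  -46.0947   6.91   -21.2931   0.7995  -1.086   -1.0928] q7 0.2998369657458512 -0.2059746984887178
```

Request:
servo_tool(slide=[[0,0,0.04],[0,0,0.04]], dr=[[0,0,4],[0,0,4]], fingers=[5,5])

```text
time: 13.87
eef_pos: [0.4414, -0.0262, 0.1247]
ee_rot: [[-0.246, 0.969, -0.002], [0.969, 0.246, 0.001], [0.001, -0.001, -1.0]]
force: [-3.1, 4.2, 0.4]
grip_width: 0.0539
```

```bash
python3 o.py
```

```text
t 13.8667 yaw 104.23 e [ 0.4414 -0.0262  0.1247] F [-3.0757  4.216   0.4125] M [ 0.8607  0.6415 -0.319 ] g 0.0539 eff [  0.0958 -46.0718   6.4494 -21.6164   0.7903  -1.2628  -1.1012] q7 0.4131370701843114 -0.18322890451491686
```

Request:
servo_tool(slide=[[-0.04,0.02,0.04],[0,0,0.04]], dr=[[0,0,4],[0,0,4]], fingers=[5,5])

```text
time: 14.03
eef_pos: [0.4412, -0.0262, 0.1255]
ee_rot: [[-0.378, 0.926, -0.001], [0.926, 0.378, 0.001], [0.001, -0.001, -1.0]]
force: [-1.7, 3.3, 0.0]
grip_width: 0.054
```

```bash
python3 o.py
```

```text
t 14.0333 yaw 112.22 e [ 0.4412 -0.0262  0.1255] F [-1.7417  3.337   0.0248] M [ 0.6262  0.4735 -0.2752] g 0.054 eff [ -0.3612 -46.7855   5.6603 -21.3917   0.6019  -0.8909  -1.1326] q7 0.526792573876248 -0.1608894930428463
```

Request:
servo_tool(slide=[[0,0,0.04],[0,0,0.04]], dr=[[0,0,4],[0,0,4]], fingers=[5,5])

```text
time: 14.2
eef_pos: [0.441, -0.0263, 0.1263]
ee_rot: [[-0.503, 0.864, -0.002], [0.864, 0.503, 0.001], [0.001, -0.001, -1.0]]
force: [-3.1, 2.5, 0.3]
grip_width: 0.0541
```

```bash
python3 o.py
```

```text
t 14.2 yaw 120.21 e [ 0.441  -0.0263  0.1263] F [-3.0716  2.4503  0.2972] M [ 0.5881  0.5423 -0.3342] g 0.0541 eff [ -0.4707 -46.6665   5.1552 -21.7175   0.5579  -1.0631  -1.1284] q7 0.6420381278170716 -0.13975032243638497
```

Request:
servo_tool(slide=[[0,0,0.04],[0,0,0.04]], dr=[[0,0,4],[0,0,4]], fingers=[5,5])

```text
time: 14.37
eef_pos: [0.4409, -0.0264, 0.1271]
ee_rot: [[-0.619, 0.786, -0.002], [0.786, 0.619, 0.001], [0.002, -0.001, -1.0]]
force: [-3.2, 3.0, 1.9]
grip_width: 0.0544
```

```bash
python3 o.py; python3 snap.py b6 >/dev/null
```

```text
t 14.3667 yaw 128.21 e [ 0.4409 -0.0264  0.1271] F [-3.2433  3.0096  1.8992] M [ 0.51    0.6719 -0.3167] g 0.0544 eff [ -0.6323 -46.6486   4.6238 -21.9973   0.4973  -1.2036  -1.136 ] q7 0.758147309939647 -0.11927963471718318
```

View pics/b6w.png

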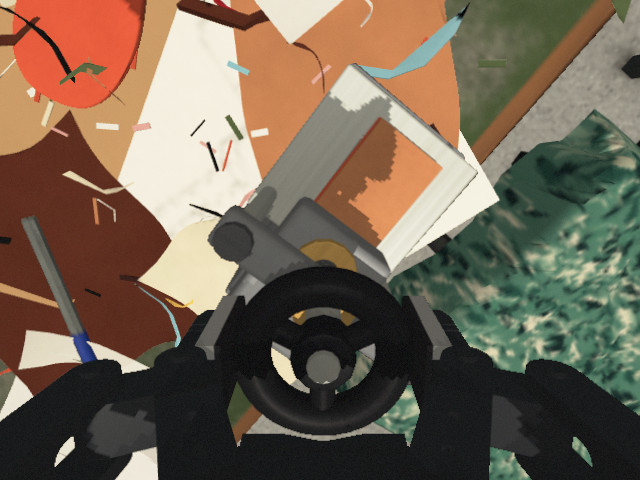

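View pics/b6s.png

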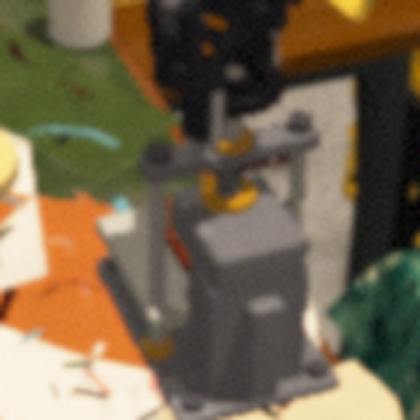

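Request:
servo_tool(slide=[[-0.03,0.02,0.04],[0,0,0.04]], dr=[[0,0,4],[0,0,4]], fingers=[5,5])

```text
time: 14.63
eef_pos: [0.4408, -0.0265, 0.1279]
ee_rot: [[-0.72, 0.694, -0.001], [0.694, 0.72, 0.0], [0.001, -0.001, -1.0]]
force: [-3.6, 2.0, 2.0]
grip_width: 0.0542
```

```bash
python3 o.py
```

```text
t 14.6333 yaw 136.02 e [ 0.4408 -0.0265  0.1279] F [-3.5606  2.0319  1.9765] M [ 0.3583  0.7776 -0.3512] g 0.0542 eff [ -1.1012 -46.6805   3.98   -22.3369   0.3321  -1.3803  -1.3808] q7 0.8717648349650042 -0.0995969584722074
```

Request:
servo_tool(slide=[[0,0,0.04],[0,0,0.04]], dr=[[0,0,4],[0,0,4]], fingers=[5,5])

```text
time: 14.8
eef_pos: [0.4407, -0.0267, 0.1287]
ee_rot: [[-0.809, 0.587, -0.002], [0.587, 0.809, 0.0], [0.001, -0.001, -1.0]]
force: [-4.2, 1.7, 2.9]
grip_width: 0.0539
```

```bash
python3 o.py
```

```text
t 14.8 yaw 144.03 e [ 0.4407 -0.0267  0.1287] F [-4.2224  1.7156  2.8769] M [ 0.2497  0.8577 -0.4125] g 0.0539 eff [ -1.2426 -46.7887   3.3698 -22.61     0.3398  -1.4629  -1.0825] q7 0.9897913017872378 -0.08046348732154533
```

Request:
servo_tool(slide=[[0,0,0.04],[0,0,0.04]], dr=[[0,0,4],[0,0,4]], fingers=[5,5])

```text
time: 14.97
eef_pos: [0.4406, -0.0268, 0.1295]
ee_rot: [[-0.883, 0.469, -0.002], [0.469, 0.883, -0.0], [0.002, -0.001, -1.0]]
force: [-5.1, 0.8, 3.8]
grip_width: 0.0542
```

```bash
python3 o.py
```

```text
t 14.9667 yaw 152.01 e [ 0.4406 -0.0268  0.1295] F [-5.0827  0.8159  3.7904] M [ 0.094   0.9088 -0.4548] g 0.0542 eff [ -1.4871 -46.8846   2.7713 -22.8148   0.2851  -1.5298  -1.0434] q7 1.1081194043321299 -0.06195981170483476
```

Request:
servo_tool(slide=[[0,0,0.03]], dr=[[0,0,3]], fingers=[5])

```text
time: 15.05
eef_pos: [0.4406, -0.0269, 0.1298]
ee_rot: [[-0.906, 0.422, -0.002], [0.422, 0.906, -0.0], [0.002, -0.001, -1.0]]
force: [-4.3, 1.1, 2.8]
grip_width: 0.054
```

```bash
python3 o.py
```

```text
t 15.05 yaw 155.02 e [ 0.4406 -0.0269  0.1298] F [-4.3203  1.0594  2.8107] M [ 0.1263  0.8795 -0.4761] g 0.054 eff [ -1.102  -47.0392   2.3507 -22.9003   0.3915  -1.5097  -0.3288] q7 1.1529201596988448 -0.055135006189217114
```

Request:
servo_tool(slide=[[0,0,0]], dr=[[0,0,0]], fingers=[5])

```text
time: 15.13
eef_pos: [0.4406, -0.0269, 0.1298]
ee_rot: [[-0.906, 0.422, -0.002], [0.422, 0.906, -0.0], [0.002, -0.001, -1.0]]
force: [-5.6, 1.5, 2.9]
grip_width: 0.0539
```

```bash
python3 o.py;python3 snap.py b7 >/dev/null
```

```text
t 15.1333 yaw 155.01 e [ 0.4406 -0.0269  0.1298] F [-5.5967  1.5065  2.9209] M [0.1821 1.032  0.1086] g 0.0539 eff [  0.6906 -46.8993   2.1432 -23.2956   0.1967  -1.7607   0.9848] q7 1.1525667965092365 -0.05504553949836743
```

View pics/b7w.png

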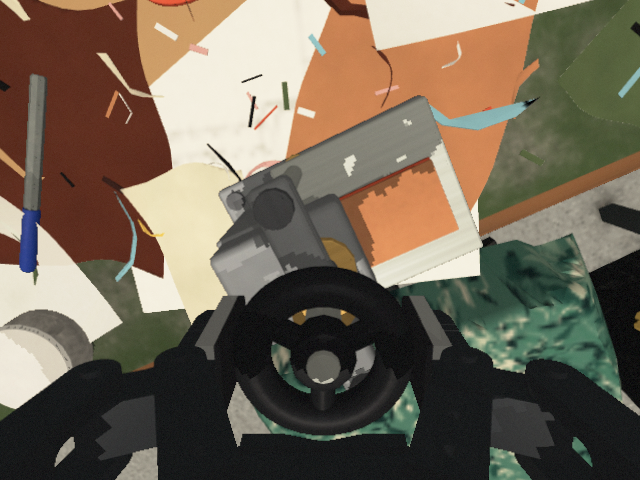

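Request:
servo_tool(slide=[[0,0,0],[0,0,0],[0,0,0],[0,0,0],[0,0,0],[0,0,0],[0,0,1],[0,0,2.5],[0,0,3],[0,0,3],[0,0,3],[0,0,1],[0,0,0]], dr=[[0,0,0],[0,0,0],[0,0,0],[0,0,0],[0,0,0],[0,0,0],[0,0,0],[0,0,0],[0,0,0],[0,0,0],[0,0,0],[0,0,0],[0,0,0]], fingers=[6,7,8,8.5,8.5,8.5,8.5,8.5,8.5,8.5,8.5,8.5,8.5])

```text
time: 16.32
eef_pos: [0.4433, -0.0267, 0.2676]
ee_rot: [[-0.906, 0.422, 0.005], [0.422, 0.906, 0.0], [-0.005, 0.003, -1.0]]
force: [0.1, 0.0, -0.7]
grip_width: 0.0849
```

```bash
python3 o.py;python3 snap.py b8 >/dev/null
```

```text
t 16.3167 yaw 155.01 e [ 0.4433 -0.0267  0.2676] F [ 0.1268  0.0258 -0.6739] M [-0.012  -0.0978  0.0204] g 0.0849 eff [ -0.0962 -42.5268   1.1462 -28.8514   0.0524   0.8728  -0.0572] q7 1.119661730159832 -0.02396610414656085
```

View pics/b8w.png

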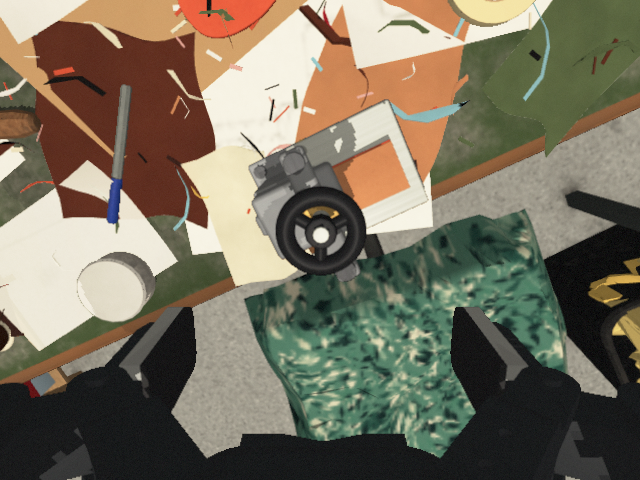

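View pics/b8s.png

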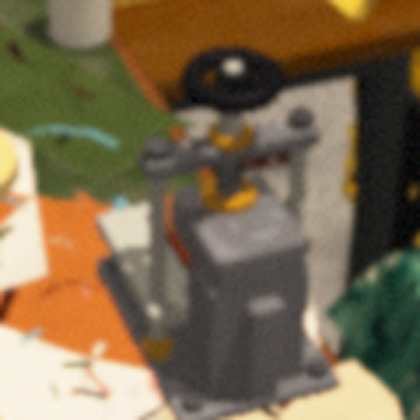

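```bash
python3 - <<'E'
from h import *
s=manip.get_image("side")
for z in (.175,.19,.1934,.197): print(z,((proj(s,[.4425,-.0280,z])[0]-[280,200])*3.5).round(1))
a=s["color"][205:250,325:365,::-1]; cv2.imwrite("pics/c1.png",cv2.resize(a,None,fx=12,fy=12,interpolation=cv2.INTER_CUBIC))
w=manip.get_image("wrist"); a=w["color"][90:290,240:440,::-1]; cv2.imwrite("pics/c2.png",cv2.resize(a,None,fx=3,fy=3,interpolation=cv2.INTER_CUBIC))
# predicted outlines at rise .0184
zp=.0524; zb=.0654; X=lambda x,y,z:[.4420+y,-.0283-x,z]
for n,P in [("platF",X(-.088,-.05,zp)),("platF",X(-.088,.05,zp)),("blk",X(-.075,-.023+.003,zb)),("blk",X(-.075,.023+.003,zb))]: print(n,(proj(w,P)[0]-[240,90])*3)
E
```

```text
0.175 [232.3 107.8]
0.19 [233.2  84.4]
0.1934 [233.4  79. ]
0.197 [233.6  73.3]
platF [448.3148622   42.39480761]
platF [572.80179998 350.31421503]
blk [453.14673911 160.45522987]
blk [512.78306896 304.77172552]
```

View pics/c1.png

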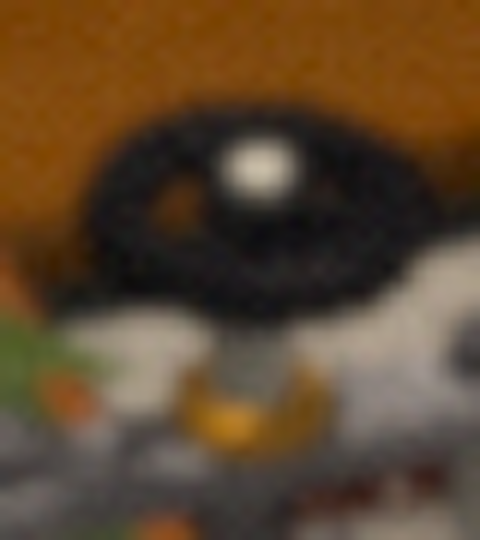

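View pics/c2.png

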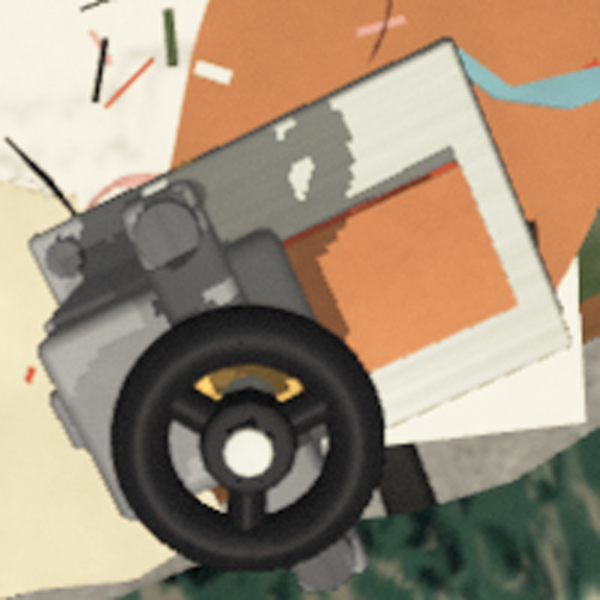

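```bash
python3 -c "
from cell import manip
print(manip.close_job())"
```

```text
the job is handed in; nothing more can be done
None
```

I pushed the block home against the back stop and clamped it. The squeeze comes out at about 25–28 N; I worked it out, since there was no direct reading. The wheel was released and the job handed in at about 16.5 s of the 67 s allowed.

- **First push missed:** the fingertips really sit about 40 mm behind the reported tool point, so my first pass went over the block without touching it. I confirmed the offset in the side and wrist pictures, corrected for it and pushed again.
- **Block position:** it met the stop at about 6 N. After release, the picture shows its end and corners within about 2 mm of where they should be, and square.
- **Squeeze:** I turned the wheel 184°, with no slip visible. The turning torque began to climb at about 159°. From there the turn gives about 2.5 mm of pad travel, or 25 N. The torque rise alone gives about 28 N, uncertain by roughly 4 N.
- **Platen height:** the side view shows the wheel about 18.5 mm higher, which matches the 18.4 mm expected from the turn.
- **After release:** the gripper is open and clear above the wheel, with force readings back near zero. I didn't touch any of the bystanders, but I didn't measure their positions again at the end.

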